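# Load the honey-mustard tray and offer it to the red cup

## Task

Take the honey dipper from its blue rest and lay it gently in the tray's compartment, head in the square pocket and handle in the notch. Then pick the tray up by its upright handle, lift it straight up about 10 cm clear of everything, and turn it a quarter turn above the middle of the mat so that the dish end points to the red cup's side and the tray is square with the mat again. Keep the tray level with the loose marble ball in the middle of the dish throughout, do not disturb the cups, tin or canister, and finish still holding the tray up there, at rest.

Things in the scene. Friction and masses are not known exactly. Their poses are not given: they have to be found in the camera images.
- tray: Loose wooden tray, board 270 (x) x 170 (y) x 8 mm thick, 0.45 kg, lying on the cork mat at the start. Origin: centre of the board's underside; z up; x points to the end with the white dish, the dipper compartment is at the -x end and runs along y. A dark upright handle (plate 14 mm thick in x, 80 mm long in y, top 85 mm above the underside) stands in the middle.
- handle_grip (a point): Point in the middle of the tray's upright handle where it is gripped, 70 mm above the tray's underside and 15 mm below the handle's top; grip across its 14 mm thickness (fingers closing along the tray's x). Axes as the tray.
- dish_middle (a point): Where the ball's centre is when it rests in the middle of the dish: 80 mm from the tray's middle along its +x, 25 mm above its underside. The dish is round, 98 mm across, rim 23 mm above the underside; a blue middle of 25 mm radius slopes only 7 degrees, so that a tray tilted more lets the ball roll away; outside it a white slope of 27 degrees. The ball's centre must never get more than 25 mm from this point.
- dish_end (a point): Middle of the tray's short edge at the dish end, 135 mm along the tray's +x.
- ball: Loose marble ball, 30 mm in diameter, 38 g, lying in the dish. Origin: its centre. Its axes mean nothing.
- dipper: Loose wooden honey dipper, 150 mm long, about 30 g, lying level on its rest at the start. Origin on its axis, x along the axis towards the head. Grooved head: 28 mm in diameter, from x = 40 to 74 mm; handle: round, 12 mm in diameter, from x = -76 to 40 mm.
- dipper_grip (a point): Point on the dipper's axis near its centre of mass, 15 mm from its origin towards the head: grip the handle here across its 12 mm. On the rest it is 46 mm above the table, nothing beneath it down to the rest's foot (8 mm high).
- dipper_head (a point): Middle of the dipper's head, on its axis (57 mm from its origin).
- dipper_tail (a point): Point on the dipper's axis near the end of the handle (-60 mm from its origin).
- pocket (a point): Where the middle of the dipper's head belongs: centre of the tray's square pocket, at the height of the axis when laid in (36 mm above the tray's underside; the tray's board below the gap between pocket and notch is 8 mm above it). Inside: 38 mm wide (tray x), 44 mm long (tray y), floor 14 mm below this point, walls up to 2 mm above it, with a 22 mm wide gap for the handle on the side of the notch. At the tray's x = -85, y = +57 mm.
- notch (a point): Where the dipper's tail point belongs: 117 mm from the pocket along the tray's -y, same height. Notch 18 mm wide, 20 mm long, floor 6 mm below this point, cheeks up to 8 mm above it.
- rest: Fixed blue ceramic dipper rest, foot 150 x 60 x 8 mm, with two V saddles; the dipper lies along its x, head to +x. Stands left or right of the mat, the tin on the other side. Origin: centre of its underside.
- mat: Fixed square cork mat, 260 x 260 x 4 mm, under the tray. Origin: centre of its underside; axes along its edges. At the start the tray's x is about along the mat's x.
- red_cup: Red mug, 76 mm across, 80 mm high, with a handle. Origin: centre of its underside. It stands either on the mat's +y or its -y side, about 260 mm from the mat's middle along y and 90 mm along x; the white cup stands on the other side. The tray's dish end must point to the red cup's side: tray x along the mat's +y or -y.
- white_cup: White mug of the same shape. Leave it alone.
- tin: Aluminium spice tin with a hinged lid, 78 x 103 x 50 mm. Origin: centre of its underside. Leave it alone.
- canister: Clear acrylic canister with grey lid, 94 mm across, 118 mm high, far to the left. Origin: centre of its underside. Leave it alone.

How it is judged:
On the way, in this order (a step that is already met when the one before it is completed fails the run):
1. the dipper lies in the compartment, let go, the tray still on the mat (distance between dipper_head and pocket below 0.012 m and distance between dipper_tail and notch below 0.012 m and contact force between the fingers and dipper below 0.2 N and height (world z) of tray below 0.02 m), for 0.2 s.
2. the tray is lifted clear, not yet turned (distance between dipper_head and pocket below 0.012 m and distance between dipper_tail and notch below 0.012 m and angle between tray's own z axis and vertical below 0.1 rad and distance between ball and dish_middle below 0.015 m and height (world z) of tray above 0.05 m and angle between the x axis of tray and the x axis of mat, either way round below 0.4 rad), for 0.1 s.
3. the tray is turned a quarter turn, dish end to the red cup's side (distance between dipper_head and pocket below 0.012 m and distance between dipper_tail and notch below 0.012 m and angle between tray's own z axis and vertical below 0.1 rad and distance between ball and dish_middle below 0.015 m and height (world z) of tray above 0.06 m and horizontal distance between tray and mat below 0.06 m and angle between the x axis of tray and the y axis of mat, either way round below 0.15 rad and horizontal distance between dish_end and red_cup below 0.285 m and contact force between the fingers and tray above 1 N and contact force between the fingers and dipper below 0.2 N and linear speed of tray below 0.05 m/s and angular speed of tray below 0.2 rad/s and contact force between tray and red_cup below 0.2 N and contact force between tray and white_cup below 0.2 N and contact force between tray and tin below 0.2 N and contact force between tray and canister below 0.2 N), for 0.2 s.
At the end, for the whole second after the job is handed in: Tray held by the fingers alone, still, underside over 60 mm up, within 60 mm of the mat's middle, long axis within 0.15 rad of the mat's y, dish end to the red cup's side, level within 0.1 rad; ball within 15 mm of the dish's middle; dipper head and tail within 12 mm of their places, not gripped (all of step 3); the arm keeps its last pose, push and grip.
It fails at once if the ball leaves the blue middle of the dish (more than 25 mm off) (distance between ball and dish_middle above 0.025 m).
It fails at once if the tray is tipped more than 0.15 rad (angle between tray's own z axis and vertical above 0.15 rad).
It fails at once if the dipper is dropped (contact force between the fingers and dipper below 0.1 N and linear speed of dipper above 0.7 m/s).
It fails at once if a cup, the tin or the canister is disturbed (moved 20 mm or tipped) (distance of any of red_cup, white_cup, tin, canister from where it was at the start of the episode above 0.02 m or angle between any of red_cup, white_cup, tin, canister's own z axis and vertical above 0.2 rad).
It also fails if it takes over 56 s, if anything falls off the work surface, if the arm or the gripper's body presses on something with over 40 N, if the wrist force passes 120 N, or if a joint passes its speed limit or range.

## Robot

A 6-joint arm with a two-finger parallel gripper is mounted at the origin on the work surface. World frame = base frame: x ahead of the robot, y to its left, z up, the work surface at z = 0. Lengths are in m, angles in rad, forces in N, time in s.
With the tool pointing down it reaches from about 0.375 to 0.975 m from the base axis. Payload 3.8 kg.
Tool frame: the origin (TCP) lies at the very end of the fingers, on their centre line; the grasp point (between the pads) lies 19 mm behind it; z points along the fingers, y is the line along which they close (so a half turn about z gives the same grasp; the last joint's range is limited). The gripper opens to 85 mm and grips with 20 to 120 N. Pads are 22 mm wide; open, the fingers measure 114 mm over their backs; the gripper's body (76 mm by 85 mm) begins 54 mm behind the grasp point. The pads swing forward as they close: fully open they stand 13 mm farther back than shut.
Start: joints at [1.169, 0.264, 1.604, -0, 1.274, -0.037], TCP at [0.241, 0.631, 0.231] pointing down, gripper open.
Joint ranges: [-2.63, 2.63], [-0.94, 2.18], [0.31, 2.57], [-1.31, 4.45], [0, 2.66], [-2.55, 2.55]. Speed limits (rad/s): [2.57, 2.57, 3.14, 3.14, 3.14, 3.14].

## Interface

Orientations are given as a rotation vector (axis times angle).
In Python, from workcell import monitor, viewer, job gives the robot as it stands. The module is installed in compiled form; this text tells all that it offers.
- The arm moves only by the tool step_arm, never from a script. Its argument "series" is one flat list of numbers, 4 for each row, row after row: the shift along the tool's x, y, z in m, then the turn about the tool's z in rad. A call has 1 to 8 rows; each row is the pose to reach, as a shift and turn from the pose commanded when the call began, along the tool's axes at that moment; what a row does not reach only later rows make up. A row lasts 1/8 s, in which the tool goes at most 62.5 mm and 10.7 degrees, less where a joint would pass 70% of its speed; a pose out of reach is approached as far as the arm can. A call with a gripper value outside its range is refused whole. "gripper" is the opening, from 0 (shut) to 1 (fully open), set as the call begins (left out, the last holds). The fingers move at their own pace and stop on an object; "newtons" is the grip in N (left out, the last holds). Time passes only in rows, so rows that repeat a pose let the fingers close. It gives the time, the measured TCP pose, the force, the opening and the grip force at its end, in the units of the state.
- monitor.read_state(): the state, without advancing time (a new reading comes with each control period).
- viewer.read_camera(name): name is "side" or "top" or "wrist"; returns a dict with "image" (420x560x3 uint8, red, green, blue), "intrinsics" (3x3 intrinsics, pixels), "T" (4x4, takes a point from camera to world coordinates); the wrist camera has in their place "hand_eye" (4x4, takes a point from camera to tool coordinates, whose origin is the TCP and whose axes are the flange's). Camera axes: x right, y up, looking along -z (the intrinsics and any distortion apply to the point x, -y, -z); pixel columns grow to the right and rows downward; lengths in m; the calibration is good to about 2 mm. A picture is of the moment at which its call begins: read the wrist's pose just before it. There is no depth.
- job.finish_job(): hands the job in; it is judged then, once.
Trained networks look in a picture, given as the dict that the camera call returned (one of the last four; its "shot" number tells which), for a name from the list of things; names that differ only in an ending like _2 or _b are one class to them, and where a whole thing is asked for, a point or a joint stands for the part that bears it (a point fixed in the world has none). Each returns a list of dicts, best first, with "score" (0 to 1); they miss things now and then, are a little off and sometimes report something else, mostly with a low value. They report only what shows in the picture. A call takes as long as a camera call.
- viewer.boxes_of(picture, label): "extent" ([centre column, centre row, width, height] in pixels, round what is visible of it).
- viewer.spot_point(picture, label): "point" ([column, row] in pixels: a listed point, or the origin of a listed thing).
The state is a dict: "time": time; "q": joint angles; "joint_vel": joint speeds; "joint_torque": joint torques, N m; "tool_pos": TCP position; "tcp_rot": TCP orientation; "wrist_force": force on the tool from outside, world axes, zero at the start; "torque": the same for the moment, N m; "width": opening from 0.0 (shut) to 1.0 (fully open); "grip_force": force on a finger pad.
Only numpy, scipy, OpenCV 4.12 (cv2) and the standard library are available. Lean on these libraries where they do the work, as an engineer would, in place of code of your own. Each camera call takes 0.05 s, during which the arm holds its last target. There are 200 camera calls.

## Working session

There is one attempt and no reset: what is moved stays moved. The work goes in short steps, Python scripts to look and compute and a tool call to move; the robot and the scene stay as the last step left them, time stands still between calls to the robot, and variables do not carry over. Pictures are saved under pics/ and viewed, at most 11 in all, crops included, and the job is handed in when it is done.

Besides the shell and the picture viewer there is one more tool, called after "Emit:" as name(argument=value, ...), one argument or row to a line, values as JSON. step_arm: Moves the arm, as the interface text tells. Its arguments: {"type":"object","properties":{"series":{"type":"array"},"gripper":{"type":"number"},"newtons":{"type":"number"}},"required":["series"]}

```bash
mkdir -p pics; cat > h.py <<'E'
import numpy as np, cv2
from scipy.spatial.transform import Rotation as R
from workcell import monitor, viewer, job
def pose():
    s=monitor.read_state(); T=np.eye(4); T[:3,:3]=R.from_rotvec(s["tcp_rot"]).as_matrix(); T[:3,3]=s["tool_pos"]; return T
def cam(n):
    P=pose(); c=viewer.read_camera(n)
    c["W"]=c["T"] if n!="wrist" else P@c["hand_eye"]; return c
def onz(c,uv,z):
    K=np.array(c["intrinsics"]); d=np.linalg.inv(K)@[uv[0],uv[1],1]; d=np.array([d[0],-d[1],-d[2]])
    W=np.array(c["W"]); d=W[:3,:3]@d; o=W[:3,3]; return o+d*(z-o[2])/d[2]
def px(c,p):
    W=np.array(c["W"]); q=W[:3,:3].T@(np.array(p)-W[:3,3]); u=np.array(c["intrinsics"])@[q[0],-q[1],-q[2]]; return u[:2]/u[2]
def find(c,l,z,n=1):
    for r in viewer.spot_point(c,l)[:n]: print(l,round(r["score"],2),np.round(r["point"]),np.round(onz(c,r["point"],z),4))
def save(c,f): cv2.imwrite("pics/"+f,c["image"][:,:,::-1])
E
python3 - <<'E'
from h import *
s=monitor.read_state(); print({k:np.round(v,3) for k,v in s.items()})
for n in("top","side"):
    c=cam(n); print(n,[k for k in c if k not in("image",)],np.round(c["W"],3).tolist()); save(c,n+"0.png")
    for l,z in [("tray",.004),("handle_grip",.074),("dish_middle",.029),("dish_end",.008),("ball",.029),("dipper_grip",.046),("dipper_head",.046),("dipper_tail",.046),("pocket",.04),("notch",.04),("rest",0),("mat",0),("red_cup",0),("white_cup",0),("tin",0),("canister",0)]: find(c,l,z)
E
```

```text
{'time': np.float64(0.0), 'q': array([ 1.169,  0.265,  1.605, -0.   ,  1.274, -0.037]), 'joint_vel': array([ 0.001,  0.   ,  0.   ,  0.   ,  0.001, -0.   ]), 'joint_torque': array([ 2.0000e-03, -5.1513e+01, -3.6731e+01,  0.0000e+00,  1.3000e-02,
       -0.0000e+00]), 'tool_pos': array([0.241, 0.63 , 0.23 ]), 'tcp_rot': array([-5.700e-01, -3.089e+00,  3.000e-03]), 'wrist_force': array([-0.207,  0.004, -0.388]), 'torque': array([-0.026, -0.044,  0.016]), 'grip_force': np.float64(0.0), 'width': np.float64(0.998)}
top ['intrinsics', 'T', 'shot', 'W'] [[-0.017, 0.987, -0.159, 0.3], [-1.0, -0.015, 0.015, 0.083], [0.013, 0.16, 0.987, 1.7], [0.0, 0.0, 0.0, 1.0]]
tray 0.93 [298. 212.] [0.5679 0.0363 0.004 ]
handle_grip 0.97 [296. 214.] [0.5527 0.0427 0.074 ]
dish_middle 0.71 [163. 223.] [0.5353 0.4694 0.029 ]
dish_end 0.78 [301. 176.] [0.6894 0.0222 0.008 ]
ball 0.5 [298. 188.] [0.6423 0.0348 0.029 ]
dipper_grip 0.53 [222. 182.] [0.6647 0.2784 0.046 ]
dipper_head 0.69 [299. 216.] [0.5496 0.0332 0.046 ]
dipper_tail 0.55 [438. 252.] [ 0.4285 -0.4023  0.046 ]
pocket 0.58 [278. 238.] [0.4813 0.10
[... 537 characters left out ...]

handle_grip 0.84 [286. 217.] [0.5578 0.042  0.074 ]
dish_middle 0.97 [321. 232.] [0.6395 0.0175 0.029 ]
dish_end 0.83 [342. 236.] [0.6935 0.013  0.008 ]
ball 0.65 [317. 229.] [0.6351 0.0321 0.029 ]
dipper_grip 0.97 [259. 374.] [ 0.4114 -0.3201  0.046 ]
dipper_head 0.77 [250. 352.] [ 0.4055 -0.2755  0.046 ]
dipper_tail 0.62 [278. 413.] [ 0.4267 -0.3908  0.046 ]
pocket 0.76 [253. 222.] [0.4851 0.0861 0.04  ]
notch 0.68 [254. 248.] [ 0.4675 -0.0064  0.04  ]
rest 0.78 [262. 394.] [ 0.4138 -0.3304  0.    ]
red_cup 0.98 [353. 322.] [ 0.6244 -0.2304  0.    ]
white_cup 0.57 [300. 187.] [0.66   0.2585 0.    ]
tin 0.98 [214. 192.] [0.4111 0.2957 0.    ]
canister 0.9 [243. 153.] [0.5332 0.5018 0.    ]
```

View pics/top0.png

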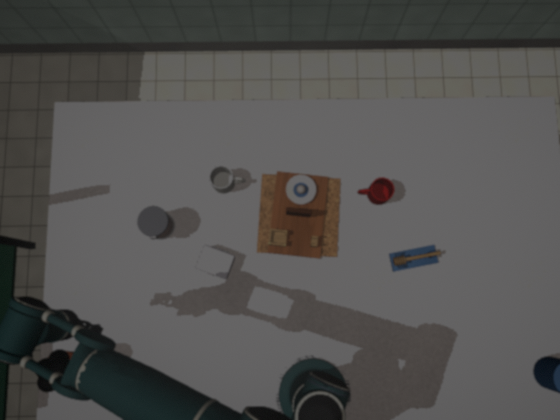

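View pics/side0.png

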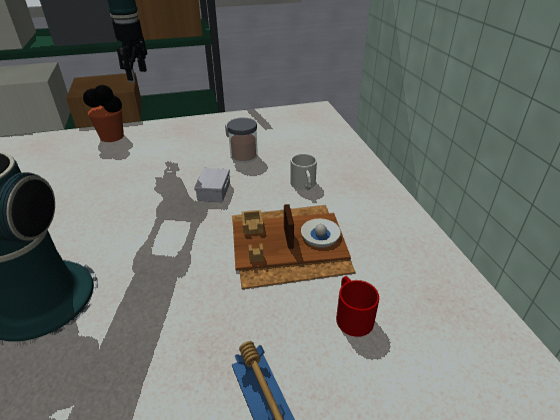

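The top view shows the tray on the mat near pixel (300,214), the red cup on the -y side at (380,190), the rest with the dipper at (415,258), the tin and white cup to the left. I'm going above the tray for a close look.

Emit:
step_arm(
  series=[-0.05, -0.03, -0.05, 0.16, -0.1, -0.06, -0.07, 0.32, -0.15, -0.095, -0.07, 0.48, -0.2, -0.125, -0.07, 0.64, -0.25, -0.155, -0.07, 0.8, -0.3, -0.185, -0.07, 0.96, -0.355, -0.22, -0.07, 1.12, -0.405, -0.252, -0.07, 1.28],
  gripper=0.6,
)

```text
time: 2.7
tool_pos: [0.5303, 0.2489, 0.3016]
tcp_rot: [2.308, 2.132, 0.001]
wrist_force: [1.0, 0.9, 0.2]
width: 0.599
grip_force: 0.0
```

```bash
cat >> h.py <<'E'
def go(*ts):
    "rows (tool axes) for world targets (x,y,z,heading deg of tool y)"
    P=pose(); h0=np.degrees(np.arctan2(P[1,1],P[0,1])); print("now",np.round(P[:3,3],4),round(h0,2))
    for t in ts:
        d=P[:3,:3].T@(np.array(t[:3])-P[:3,3]); print("row",np.round(d,4),round(-np.radians(t[3]-h0),4))
E
python3 - <<'E'
from h import *
go((.48,.03,.30,-8)); print(np.round(viewer.read_camera("wrist")["hand_eye"],3).tolist())
E
```

```text
now [0.5303 0.2489 0.3016] -4.54
row [-0.2222 -0.0328  0.0015] 0.0604
[[-0.001, 0.952, 0.306, 0.079], [1.0, 0.001, 0.0, 0.0], [0.0, 0.306, -0.952, -0.143], [0.0, 0.0, 0.0, 1.0]]
```

Emit:
step_arm(
  series=[-0.05, 0.01, -0.03, 0.06, -0.1, 0.01, -0.06, 0.06, -0.15, 0.015, -0.06, 0.06, -0.15, 0.015, -0.06, 0.06],
)

```text
time: 3.25
tool_pos: [0.5333, 0.0972, 0.3623]
tcp_rot: [2.368, 2.062, 0.001]
wrist_force: [-0.0, 0.5, -0.2]
width: 0.6
grip_force: 0.0
```

```bash
python3 - <<'E'
from h import *
c=cam("wrist"); save(c,"w1.png")
for l,z in [("tray",.004),("handle_grip",.074),("dish_middle",.029),("dish_end",.008),("ball",.029),("pocket",.04),("notch",.04),("mat",0)]: find(c,l,z)
go((.42,-.25,.30,8),(.41,-.25,.28,10))
E
```

```text
tray 0.84 [302. 190.] [0.564  0.0342 0.004 ]
handle_grip 0.85 [305. 202.] [0.5634 0.034  0.074 ]
dish_middle 0.56 [347. 193.] [0.6381 0.0254 0.029 ]
dish_end 0.66 [378. 188.] [0.6955 0.0202 0.008 ]
ball 0.5 [352. 191.] [0.6456 0.0283 0.029 ]
pocket 0.83 [251. 160.] [0.4879 0.1056 0.04  ]
notch 0.84 [252. 227.] [ 0.4707 -0.0076  0.04  ]
now [0.533  0.1009 0.361 ] -7.59
row [-0.3628 -0.0657  0.061 ] -0.272
row [-0.3641 -0.0756  0.081 ] -0.3069
```

View pics/w1.png

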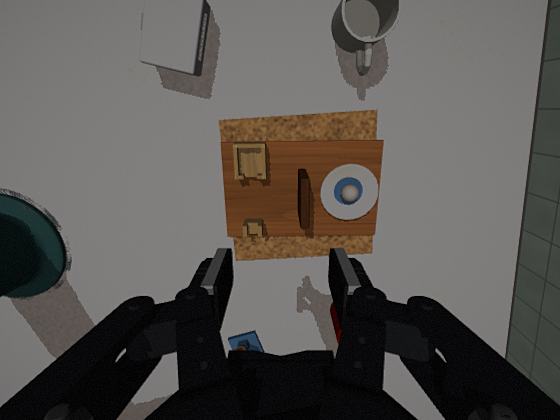

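The wrist picture shows the tray, corners near (221,141),(383,140),(374,236),(228,237), ball centred at (349,192), pocket (251,160), notch (252,228), mat corners (219,120),(377,110),(373,252),(235,260). Next, the dipper.

Emit:
step_arm(
  series=[-0.055, -0.01, 0.02, -0.05, -0.11, -0.02, 0.04, -0.1, -0.165, -0.03, 0.06, -0.15, -0.22, -0.04, 0.06, -0.2, -0.275, -0.055, 0.08, -0.25, -0.33, -0.07, 0.1, -0.3, -0.364, -0.076, 0.1, -0.307, -0.364, -0.076, 0.1, -0.307],
)

```text
time: 4.7
tool_pos: [0.4085, -0.2521, 0.2609]
tcp_rot: [-2.025, -2.401, 0.001]
wrist_force: [0.4, -0.2, 0.9]
width: 0.598
grip_force: 0.0
```

```bash
python3 - <<'E'
from h import *
c=cam("wrist"); save(c,"w2.png")
for l,z in [("dipper_grip",.046),("dipper_head",.046),("dipper_tail",.046),("dipper",.046),("rest",0),("red_cup",0)]: find(c,l,z)
# tray & mat from picture w1: pose then
W=np.eye(4);a=np.radians(-7.59);W[:3,:3]=np.array([[-np.sin(a),np.cos(a),0],[np.cos(a),np.sin(a),0],[0,0,-1]]);W[:3,3]=[.533,.1009,.361]
k=dict(c);k["W"]=W@c["hand_eye"]
def rect(P,z):
    p=np.array([onz(k,u,z) for u in P])[:,:2]
    h=lambda v:np.degrees(np.arctan2(v[1],v[0]))
    print(p.mean(0),[np.linalg.norm(p[i]-p[i-1]) for i in range(4)],"x heads",h(p[1]-p[0]),h(p[2]-p[3]),"y",h(p[0]-p[3]),h(p[1]-p[2]))
rect([(221,141),(383,140),(374,236),(228,237)],.012); rect([(219,120),(377,110),(373,252),(235,260)],.004)
go((.412,-.318,.18,10))
E
```

```text
dipper_grip 0.92 [274. 226.] [ 0.4117 -0.3201  0.046 ]
dipper_head 0.56 [273. 194.] [ 0.4037 -0.2772  0.046 ]
dipper_tail 0.95 [276. 277.] [ 0.4262 -0.3949  0.046 ]
dipper 0.57 [274. 233.] [ 0.4132 -0.3299  0.046 ]
rest 0.92 [276. 221.] [ 0.4154 -0.3303  0.    ]
red_cup 0.93 [432. 179.] [ 0.6214 -0.2312  0.    ]
[0.56197282 0.03981289] [np.float64(0.17265854794315982), np.float64(0.26698724531188706), np.float64(0.17228578515347936), np.float64(0.2668354694940269)] x heads -7.2947049705949185 -7.214855241993251 y 83.0680694423185 83.01829236843889
[0.56131686 0.03790957] [np.float64(0.25758713972765696), np.float64(0.25811979734549145), np.float64(0.2565463790367765), np.float64(0.2622870281266749)] x heads -4.169343285291004 -3.9398849028092484 y 85.49931795038006 86.42820509712384
now [ 0.4098 -0.2497  0.2615] 10.02
row [-0.0677 -0.0097  0.0815] 0.0004
```

View pics/w2.png

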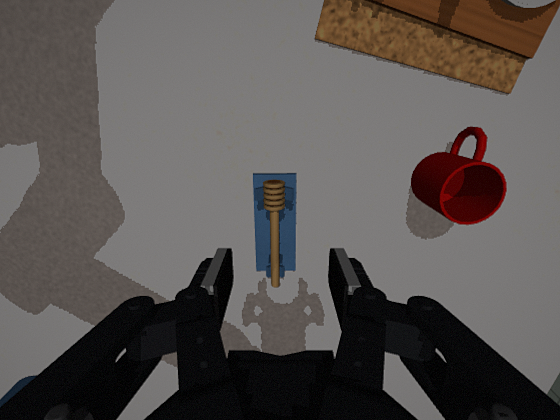

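The dipper lies at (274,226), head at (273,194), axis almost exactly along image columns; the saddles are clear of the grip point. Approaching.

Emit:
step_arm(
  series=[-0.035, -0.005, 0.03, -0.013, -0.0695, -0.01, 0.07, -0.013, -0.0695, -0.01, 0.11, -0.013, -0.0695, -0.01, 0.14, -0.013, -0.0695, -0.01, 0.16, -0.013, -0.0695, -0.01, 0.17, -0.013, -0.0695, -0.01, 0.17, -0.013],
)

```text
time: 5.92
tool_pos: [0.4113, -0.3202, 0.0909]
tcp_rot: [-2.004, -2.418, -0.0]
wrist_force: [0.0, 0.2, 0.3]
width: 0.603
grip_force: 0.0
```

```bash
python3 - <<'E'
from h import *
c=cam("wrist"); save(c,"w3.png")
for l,z in [("dipper_grip",.046),("dipper_head",.046),("dipper_tail",.046),("rest",0)]: find(c,l,z)
go((.4117,-.32,.027,10.8))
E
```

```text
dipper_grip 0.88 [282. 227.] [ 0.4124 -0.3185  0.046 ]
dipper_head 0.93 [282. 166.] [ 0.4042 -0.2769  0.046 ]
dipper_tail 0.93 [281. 319.] [ 0.426  -0.3934  0.046 ]
rest 0.93 [285. 220.] [ 0.4177 -0.3303  0.    ]
now [ 0.4121 -0.3214  0.0925] 10.66
row [ 0.0015 -0.0002  0.0655] -0.0024
```

View pics/w3.png

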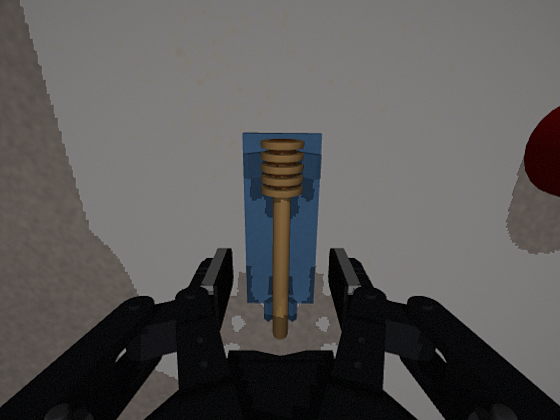

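The dipper is centred between the fingers (col 282, grip point row 227); I'm descending and gripping it.

Emit:
step_arm(
  series=[0.0015, 0, 0.03, 0, 0.0015, 0, 0.055, 0, 0.0015, 0, 0.0655, 0, 0.0015, 0, 0.0655, 0, 0.0015, 0, 0.0655, 0],
)

```text
time: 6.8
tool_pos: [0.4119, -0.3201, 0.0269]
tcp_rot: [2.004, 2.416, -0.0]
wrist_force: [-0.1, -0.3, 0.3]
width: 0.603
grip_force: 0.0
```

Emit:
step_arm(
  series=[0, 0, 0, 0, 0, 0, 0, 0, 0, 0, 0, 0, 0, 0, 0, 0, 0, 0, 0, 0, 0, 0, 0, 0],
  gripper=0,
  newtons=30,
)

```text
time: 7.55
tool_pos: [0.4116, -0.3196, 0.0264]
tcp_rot: [2.005, 2.417, 0.0]
wrist_force: [0.3, 1.5, 5.7]
width: 0.13
grip_force: 29.5
```

Emit:
step_arm(
  series=[0, 0, -0.01, 0, 0, 0, -0.03, 0, 0, 0, -0.06, 0, 0, 0, -0.09, 0, 0, 0, -0.12, 0, 0, 0, -0.14, 0, 0, 0, -0.15, 0, 0, 0, -0.15, 0],
)

```text
time: 8.55
tool_pos: [0.4111, -0.3194, 0.1762]
tcp_rot: [2.005, 2.418, -0.0]
wrist_force: [0.9, 0.2, -0.4]
width: 0.124
grip_force: 29.2
```

```bash
python3 - <<'E'
from h import *
print(monitor.read_state()["wrist_force"])
c=cam("wrist")
z=pose()[2,3]+.0196
for l in ["dipper_grip","dipper_head","dipper_tail","dipper"]: find(c,l,z)
go((.4796,.0644,.176,-7.1))
E
```

```text
[ 0.8889265   0.20359449 -0.40010845]
dipper_grip 0.94 [279. 279.] [ 0.4106 -0.319   0.1949]
dipper_head 0.64 [284. 197.] [ 0.4051 -0.2781  0.1949]
dipper 0.88 [279. 304.] [ 0.4131 -0.3332  0.1949]
now [ 0.4104 -0.3188  0.1745] 10.66
row [ 0.3638  0.1389 -0.0011] 0.3099
```

Emit:
step_arm(
  series=[0.02, 0.01, 0, 0.02, 0.065, 0.025, 0, 0.06, 0.115, 0.045, 0, 0.1, 0.165, 0.065, 0, 0.15, 0.215, 0.083, 0, 0.2, 0.265, 0.1, 0, 0.25, 0.315, 0.12, 0, 0.29, 0.347, 0.132, 0, 0.31],
)

```text
time: 9.8
tool_pos: [0.4763, 0.0484, 0.1752]
tcp_rot: [-2.353, -2.08, 0.001]
wrist_force: [0.3, 0.5, 0.4]
width: 0.126
grip_force: 29.2
```

Emit:
step_arm(
  series=[0.005, 0.002, 0.0, 0, 0.005, 0.002, 0.02, 0, 0.005, 0.002, 0.04, 0, 0.005, 0.002, 0.06, 0, 0.005, 0.002, 0.06, 0, 0.005, 0.002, 0.06, 0],
)

```text
time: 10.55
tool_pos: [0.4795, 0.0502, 0.1162]
tcp_rot: [2.355, 2.079, -0.0]
wrist_force: [-0.4, -0.1, -0.7]
width: 0.128
grip_force: 29.2
```

```bash
python3 - <<'E'
from h import *
c=cam("wrist"); save(c,"w4.png")
z=pose()[2,3]+.0196
for l in ["dipper_grip","dipper_head","dipper_tail","dipper"]: find(c,l,z)
for l,z in [("tray",.004),("handle_grip",.074),("dish_middle",.029),("dish_end",.008),("ball",.029),("pocket",.04),("notch",.04),("mat",0)]: find(c,l,z)
go((.4796,.0644,.06,-7.1))
E
```

```text
dipper_grip 0.7 [282. 280.] [0.4804 0.051  0.1362]
dipper_head 0.61 [280. 196.] [0.4848 0.0928 0.1362]
tray 0.95 [374. 206.] [0.5637 0.0334 0.004 ]
handle_grip 0.79 [401. 235.] [0.5613 0.0362 0.074 ]
dish_end 0.74 [401. 235.] [0.5867 0.0039 0.008 ]
ball 0.95 [479. 213.] [0.6432 0.0259 0.029 ]
pocket 0.95 [280. 147.] [0.4858 0.1023 0.04  ]
now [0.4792 0.0509 0.1158] -7.1
row [ 0.0135 -0.0012  0.0558] 0.0
```

View pics/w4.png

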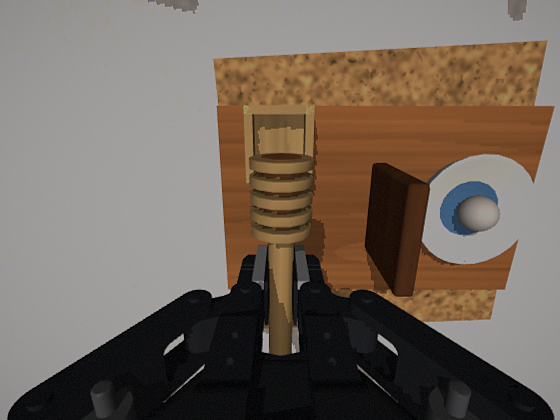

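The pocket shows straight ahead of the head: inner back edge at row ~113, walls at cols ~253 and ~307; the ball is in the blue middle.

```bash
python3 - <<'E'
from h import *
c=cam("wrist")
a=onz(c,(279.5,114),.042); l=onz(c,(253,115),.042); r=onz(c,(307,115),.042)
e1,e2=onz(c,(217,106),.012),onz(c,(552,107),.012)
print(a,l,r,np.linalg.norm(r-l),"edge head",np.degrees(np.arctan2(*(e2-e1)[1::-1])))
u=np.array([-np.sin(np.radians(-7.1)),np.cos(np.radians(-7.1))])
print("pocket",a[:2]-.022*u,"grip",a[:2]-.064*u, "edge mid", (e1+e2)/2, "left corner",e1)
E
```

```text
[0.4879279  0.12591461 0.042     ] [0.46923035 0.12757762 0.042     ] [0.50715765 0.12281958 0.042     ] 0.038224585098287696 edge head -7.313070339914285
pocket [0.48520867 0.10408331] grip [0.48001741 0.06240537] edge mid [0.57180665 0.12070607 0.012     ] left corner [0.43902794 0.1377462  0.012     ]
```

Emit:
step_arm(
  series=[0.012, -0.0007, 0.0, 0.002, 0.012, -0.0007, 0.02, 0.002, 0.012, -0.0007, 0.04, 0.002, 0.012, -0.0007, 0.055, 0.002, 0.012, -0.0007, 0.065, 0.002, 0.012, -0.0007, 0.065, 0.002],
)

```text
time: 12.0
tool_pos: [0.4793, 0.0629, 0.05]
tcp_rot: [-2.356, -2.076, 0.002]
wrist_force: [0.0, 0.4, 0.0]
width: 0.127
grip_force: 29.3
```

Emit:
step_arm(
  series=[0, 0, 0.007, 0, 0, 0, 0.014, 0, 0, 0, 0.02, 0, 0, 0, 0.025, 0, 0, 0, 0.029, 0, 0, 0, 0.029, 0],
)

```text
time: 12.75
tool_pos: [0.4796, 0.0628, 0.0214]
tcp_rot: [-2.357, -2.077, 0.001]
wrist_force: [-0.5, -0.1, 0.3]
width: 0.131
grip_force: 29.3
```

```bash
python3 - <<'E'
from h import *
s=monitor.read_state();print(s["tool_pos"],s["wrist_force"],s["grip_force"])
c=cam("side"); i=cv2.resize(c["image"][170:300,200:380],None,fx=4,fy=4,interpolation=cv2.INTER_CUBIC); c["image"]=i; save(c,"s5.png")
E
```

```text
[0.47963026 0.06279083 0.02137324] [-0.52325043 -0.09609043  0.25257082] 29.25126403570175
```

View pics/s5.png

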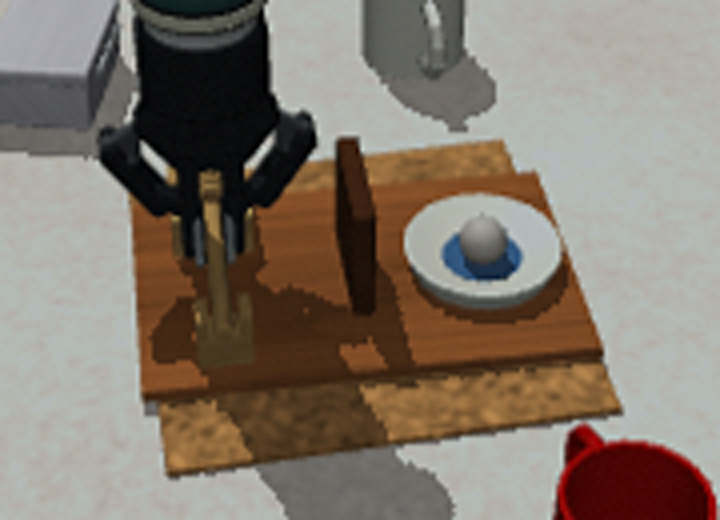

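```bash
python3 - <<'E'
from h import *
c=cam("side")
f=lambda p:np.round((px(c,p)-[200,170])*4)
u=np.array([.1236,.992,0]);g=np.array([.4796,.0628,.041])
for n,d,z in [("head",.042,0),("grip",0,0),("tail",-.075,0),("tail end",-.091,0),("head up15",.042,.015),("head up30",.042,.03),("tail up30",-.08,.03),("tail up60",-.07,.06)]: print(n,f(g+d*u+[0,0,z]))
for l in ["dipper_tail","dipper_head","dipper_grip","notch","pocket"]:
    for r in viewer.spot_point(c,l)[:2]: print(l,round(r["score"],2),(np.array(r["point"])-[200,170])*4)
E
```

```text
head [207. 188.]
grip [212. 230.]
tail [222. 314.]
tail end [224. 333.]
head up15 [206. 169.]
head up30 [205. 150.]
tail up30 [221. 280.]
tail up60 [217. 228.]
dipper_tail 0.49 [219.6 306.8]
dipper_tail 0.46 [208.8 193.2]
dipper_head 0.65 [214.8 181.6]
dipper_grip 0.51 [208.8 223.6]
notch 0.88 [222.  313.2]
pocket 0.85 [212.8 180.4]
```

The picture shows the dipper level, its tail in the notch (225,320), head over the pocket at (207,188) as projected; force is near zero. Releasing and backing up.

Emit:
step_arm(
  series=[0, 0, 0.001, 0, 0, 0, 0.001, 0],
)

```text
time: 13.35
tool_pos: [0.4799, 0.0628, 0.0207]
tcp_rot: [-2.357, -2.077, 0.0]
wrist_force: [-0.8, 1.0, 0.3]
width: 0.128
grip_force: 29.3
```

Emit:
step_arm(
  series=[0, 0, 0, 0, 0, 0, 0, 0, 0, 0, 0, 0, 0, 0, 0, 0],
  gripper=0.4,
)

```text
time: 13.85
tool_pos: [0.48, 0.0628, 0.0208]
tcp_rot: [-2.357, -2.077, 0.0]
wrist_force: [0.3, -0.3, 0.1]
width: 0.402
grip_force: 0.0
```

Emit:
step_arm(
  series=[0, 0, -0.01, 0, 0, 0, -0.03, 0, 0, 0, -0.06, 0, 0, 0, -0.1, 0, 0, 0, -0.13, 0, 0, 0, -0.16, 0, 0, 0, -0.18, 0, 0, 0, -0.18, 0],
)

```text
time: 14.85
tool_pos: [0.4816, 0.063, 0.2035]
tcp_rot: [2.354, 2.075, 0.007]
wrist_force: [0.2, 0.5, -0.2]
width: 0.402
grip_force: 0.0
```

```bash
python3 - <<'E'
from h import *
c=cam("wrist"); save(c,"w6.png")
for l,z in [("dipper_grip",.04),("dipper_head",.04),("dipper_tail",.04),("tray",.004),("handle_grip",.074),("dish_middle",.029),("dish_end",.008),("ball",.029),("pocket",.04),("notch",.04),("mat",0)]: find(c,l,z)
go((.562,.039,.20,-7.1))
E
```

```text
dipper_grip 0.75 [278. 186.] [0.4797 0.0632 0.04  ]
dipper_head 0.65 [278. 146.] [0.4854 0.1059 0.04  ]
dipper_tail 0.62 [281. 252.] [ 0.473  -0.0147  0.04  ]
tray 0.87 [349. 192.] [0.5631 0.0354 0.004 ]
handle_grip 0.57 [364. 212.] [0.5621 0.0351 0.074 ]
dish_middle 0.88 [424. 194.] [0.6416 0.0304 0.029 ]
dish_end 0.58 [460. 191.] [0.6943 0.021  0.008 ]
ball 0.71 [420. 196.] [0.6373 0.0287 0.029 ]
pocket 0.61 [278. 148.] [0.4854 0.103  0.04  ]
notch 0.75 [278. 248.] [ 0.4707 -0.01    0.04  ]
now [0.4799 0.0628 0.2005] -7.22
row [-0.0133  0.0845  0.0004] -0.0021
```

View pics/w6.png

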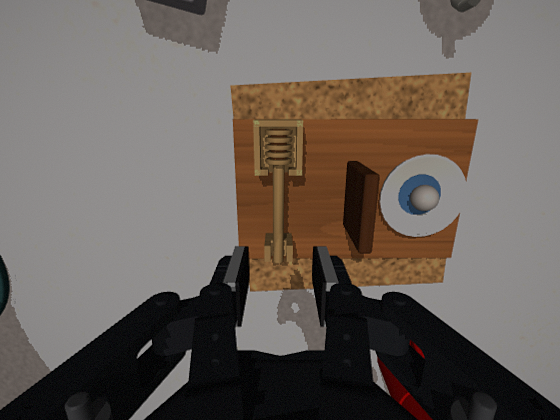

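The dipper lies in its pocket (278,148) with its tail in the notch (281,252). Now going above the handle.

Emit:
step_arm(
  series=[-0.005, 0.03, 0, 0, -0.01, 0.06, 0, 0, -0.0155, 0.0845, 0.02, 0, -0.0155, 0.0845, 0.05, 0, -0.0155, 0.0845, 0.05, 0, -0.0155, 0.0845, 0.05, 0],
  gripper=0.6,
)

```text
time: 16.2
tool_pos: [0.562, 0.0369, 0.1514]
tcp_rot: [2.357, 2.077, 0.0]
wrist_force: [-0.6, -0.1, 1.3]
width: 0.603
grip_force: 0.0
```

```bash
python3 - <<'E'
from h import *
c=cam("wrist"); save(c,"w7.png")
for l,z in [("tray",.004),("handle_grip",.074),("dish_middle",.029),("ball",.029),("pocket",.04),("notch",.04),("mat",0)]: find(c,l,z)
go((.562,.037,.055,-7.2))
E
```

```text
tray 0.65 [283. 194.] [0.5638 0.0321 0.004 ]
handle_grip 0.81 [282. 216.] [0.5626 0.0342 0.074 ]
dish_middle 0.84 [363. 193.] [0.6399 0.0307 0.029 ]
ball 0.71 [364. 194.] [0.6402 0.0297 0.029 ]
pocket 0.96 [179. 141.] [0.4832 0.1004 0.04  ]
notch 0.61 [194. 261.] [ 0.4715 -0.0134  0.04  ]
mat 0.36 [410. 189.] [0.6961 0.0197 0.    ]
now [0.5621 0.0369 0.1515] -7.21
row [ 0.0001 -0.0002  0.0965] -0.0002
```

View pics/w7.png

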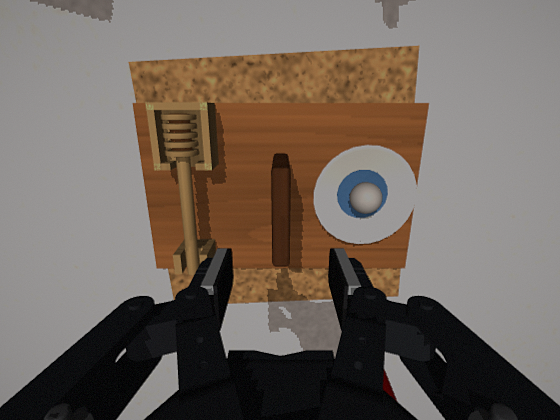

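Handle at (281,215) is centred between the fingers, ball in the blue middle (366,197). Descend and grip.

Emit:
step_arm(
  series=[-0.002, 0.0007, 0.02, 0, -0.002, 0.0007, 0.045, 0, -0.002, 0.0007, 0.07, 0, -0.002, 0.0007, 0.088, 0, -0.002, 0.0007, 0.0965, 0, -0.002, 0.0007, 0.0965, 0, -0.002, 0.0007, 0.0965, 0],
)

```text
time: 17.48
tool_pos: [0.5632, 0.0348, 0.0553]
tcp_rot: [2.356, 2.076, 0.002]
wrist_force: [-0.7, 0.5, 0.0]
width: 0.599
grip_force: 0.0
```

Emit:
step_arm(
  series=[0, 0, 0, 0, 0, 0, 0, 0, 0, 0, 0, 0, 0, 0, 0, 0, 0, 0, 0, 0],
  gripper=0.2,
  newtons=20,
)

```text
time: 18.1
tool_pos: [0.5623, 0.0347, 0.0543]
tcp_rot: [2.357, 2.077, -0.0]
wrist_force: [0.6, 0.4, 0.1]
width: 0.2
grip_force: 0.0
```

Emit:
step_arm(
  series=[0, 0, 0, 0, 0, 0, 0, 0, 0, 0, 0, 0, 0, 0, 0, 0],
  gripper=0,
  newtons=20,
)

```text
time: 18.6
tool_pos: [0.5622, 0.0348, 0.0543]
tcp_rot: [-2.357, -2.077, 0.0]
wrist_force: [-2.4, -0.3, 2.1]
width: 0.157
grip_force: 20.7
```

Emit:
step_arm(
  series=[0, 0, 0, 0, 0, 0, 0, 0, 0, 0, 0, 0],
  newtons=100,
)

```text
time: 18.98
tool_pos: [0.5626, 0.0347, 0.0545]
tcp_rot: [2.357, 2.077, 0.001]
wrist_force: [-0.4, -0.3, 2.9]
width: 0.151
grip_force: 98.4
```

Emit:
step_arm(
  series=[0, 0, -0.001, 0, 0, 0, -0.003, 0, 0, 0, -0.006, 0, 0, 0, -0.01, 0, 0, 0, -0.014, 0, 0, 0, -0.018, 0, 0, 0, -0.021, 0, 0, 0, -0.023, 0],
)

```text
time: 19.98
tool_pos: [0.5624, 0.0348, 0.0776]
tcp_rot: [2.357, 2.077, 0.0]
wrist_force: [0.0, -0.1, -3.3]
width: 0.151
grip_force: 97.4
```

```bash
python3 - <<'E'
from h import *
s=monitor.read_state();print(s["tool_pos"],s["wrist_force"],s["torque"],s["grip_force"])
c=cam("wrist"); z=s["tool_pos"][2]-.0545
for l,h in [("handle_grip",.074),("dish_middle",.029),("ball",.029),("dish_end",.008),("pocket",.04),("notch",.04),("dipper_head",.04),("dipper_tail",.04)]: find(c,l,z+h)
c=cam("side"); i=cv2.resize(c["image"][150:290,200:380],None,fx=4,fy=4,interpolation=cv2.INTER_CUBIC); c["image"]=i; save(c,"s8.png")
E
```

```text
[0.56238775 0.03475933 0.07760789] [ 0.03019901 -0.07782958 -3.30332613] [-0.03471304 -0.03081178 -0.04408061] 97.38131403923035
handle_grip 0.97 [283. 279.] [0.5635 0.0354 0.0971]
dish_middle 0.42 [151. 328.] [ 0.4641 -0.0198  0.0521]
ball 0.86 [410. 238.] [0.643  0.0263 0.0521]
dish_end 0.77 [475. 226.] [0.6968 0.0193 0.0311]
dipper_head 0.91 [117. 145.] [0.4843 0.1058 0.0631]
dipper_tail 0.79 [153. 327.] [ 0.4725 -0.011   0.0631]
```

View pics/s8.png

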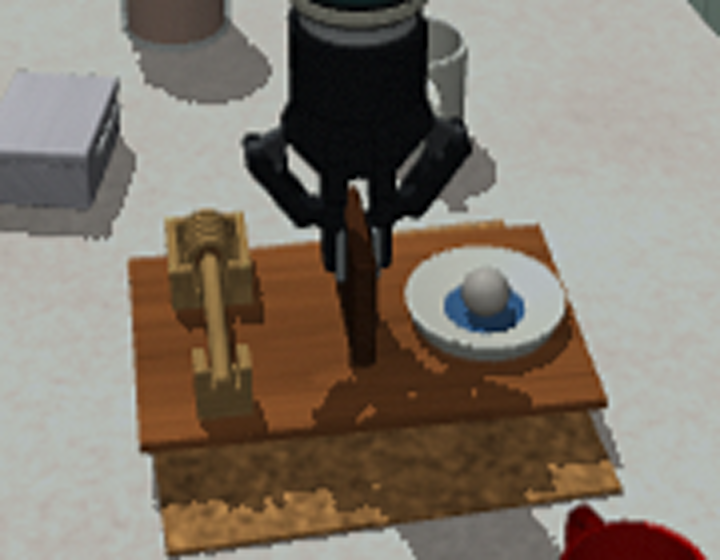

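Tray is off the mat, level, ball in the middle (486,290), dipper in place. Lifting on.

Emit:
step_arm(
  series=[0, 0, -0.002, 0, 0, 0, -0.006, 0, 0, 0, -0.012, 0, 0, 0, -0.018, 0, 0, 0, -0.024, 0, 0, 0, -0.03, 0, 0, 0, -0.036, 0, 0, 0, -0.042, 0],
)

```text
time: 21.48
tool_pos: [0.5623, 0.0347, 0.1197]
tcp_rot: [-2.357, -2.077, -0.0]
wrist_force: [-0.8, 0.1, -4.9]
width: 0.148
grip_force: 97.4
```

Emit:
step_arm(
  series=[0, 0, -0.006, 0, 0, 0, -0.012, 0, 0, 0, -0.018, 0, 0, 0, -0.024, 0, 0, 0, -0.03, 0, 0, 0, -0.035, 0, 0, 0, -0.038, 0, 0, 0, -0.04, 0],
)

```text
time: 22.48
tool_pos: [0.5623, 0.0347, 0.1594]
tcp_rot: [2.357, 2.077, 0.0]
wrist_force: [-0.2, 0.1, -4.9]
width: 0.149
grip_force: 97.4
```

Emit:
step_arm(
  series=[0, 0, 0, 0, 0, 0, 0, 0, 0, 0, 0, 0, 0, 0, 0, 0],
)

```text
time: 22.98
tool_pos: [0.5622, 0.0347, 0.1591]
tcp_rot: [-2.357, -2.077, 0.0]
wrist_force: [0.2, -0.0, -4.7]
width: 0.154
grip_force: 97.4
```

```bash
python3 - <<'E'
from h import *
s=monitor.read_state();print(s["q"],s["torque"],s["grip_force"])
c=cam("wrist"); z=s["tool_pos"][2]-.0545
for l,h in [("dish_middle",.029),("ball",.029),("dish_end",.008),("dipper_head",.04),("dipper_tail",.04)]: find(c,l,z+h)
go((.5615,.0375,.16,-94.1))
E
```

```text
[ 1.75042570e-02  1.10983452e-01  1.92220137e+00 -7.99484844e-05
  1.10868559e+00  1.43495779e-01] [-0.02335041 -0.01666612 -0.00737094] 97.395840883255
dish_middle 0.56 [131. 221.] [0.4726 0.0596 0.1336]
ball 0.9 [407. 240.] [0.6411 0.0251 0.1336]
dipper_head 0.61 [121. 144.] [0.4863 0.1061 0.1446]
dipper_tail 0.93 [152. 329.] [ 0.4712 -0.0122  0.1446]
now [0.5623 0.0347 0.1593] -7.22
row [ 0.0026 -0.0011 -0.0007] 1.5164
```

Emit:
step_arm(
  series=[0, 0, 0, 0.005, 0, 0, 0, 0.015, 0, 0, 0, 0.03, 0, 0, 0, 0.05, 0, 0, 0, 0.075, 0, 0, 0, 0.1, 0, 0, 0, 0.13, 0, 0, 0, 0.16],
)

```text
time: 24.28
tool_pos: [0.5623, 0.0348, 0.1593]
tcp_rot: [2.517, 1.88, -0.0]
wrist_force: [-0.5, -0.4, -3.9]
width: 0.149
grip_force: 97.4
```

Emit:
step_arm(
  series=[0, 0, 0, 0.035, 0, 0, 0, 0.075, 0, 0, 0, 0.12, 0, 0, 0, 0.165, 0, 0, 0, 0.21, 0, 0, 0, 0.255, 0, 0, 0, 0.3, 0, 0, 0, 0.345],
)

```text
time: 25.28
tool_pos: [0.5623, 0.0348, 0.1593]
tcp_rot: [2.803, 1.419, 0.0]
wrist_force: [-0.3, 0.7, -4.4]
width: 0.151
grip_force: 97.4
```

Emit:
step_arm(
  series=[0, 0, 0, 0.045, 0, 0, 0, 0.09, 0, 0, 0, 0.135, 0, 0, 0, 0.18, 0, 0, 0, 0.225, 0, 0, 0, 0.27, 0, 0, 0, 0.315, 0, 0, 0, 0.36],
)

```text
time: 26.28
tool_pos: [0.5623, 0.0348, 0.1593]
tcp_rot: [-3.012, -0.894, 0.0]
wrist_force: [0.1, 0.1, -4.3]
width: 0.151
grip_force: 97.4
```

Emit:
step_arm(
  series=[0, 0, 0, 0.045, 0, 0, 0, 0.09, 0, 0, 0, 0.135, 0, 0, 0, 0.18, 0, 0, 0, 0.225, 0, 0, 0, 0.27, 0, 0, 0, 0.315, 0, 0, 0, 0.36],
)

```text
time: 27.28
tool_pos: [0.5622, 0.0348, 0.1592]
tcp_rot: [-3.123, -0.34, 0.0]
wrist_force: [0.2, -0.0, -4.6]
width: 0.149
grip_force: 97.4
```

Emit:
step_arm(
  series=[0, 0, 0, 0.045, 0, 0, 0, 0.09, 0, 0, 0, 0.135, 0, 0, 0, 0.175, 0, 0, 0, 0.21, 0, 0, 0, 0.24, 0, 0, 0, 0.262, 0, 0, 0, 0.278],
)

```text
time: 28.28
tool_pos: [0.5623, 0.0347, 0.1593]
tcp_rot: [3.14, -0.093, 0.0]
wrist_force: [-0.9, 0.3, -4.7]
width: 0.152
grip_force: 97.4
```

Emit:
step_arm(
  series=[0, 0, 0, 0.008, 0, 0, 0, 0.012, 0, 0, 0, 0.013, 0, 0, 0, 0.013, 0, 0, 0, 0.013, 0, 0, 0, 0.013],
)

```text
time: 29.02
tool_pos: [0.5623, 0.0347, 0.1593]
tcp_rot: [3.14, -0.112, 0.0]
wrist_force: [0.4, 0.3, -4.1]
width: 0.147
grip_force: 97.4
```

```bash
python3 - <<'E'
from h import *
s=monitor.read_state();print(s["q"],s["torque"],s["grip_force"],abs(s["joint_vel"]).max())
c=cam("wrist"); z=s["tool_pos"][2]-.0545
for l,h in [("dish_middle",.029),("ball",.029),("dish_end",.008),("dipper_head",.04),("dipper_tail",.04)]: find(c,l,z+h)
go((.5615,.0375,.16,-94.1))
c=cam("side"); save(c,"s9.png"); find(c,"red_cup",0)
E
```

```text
[ 1.75131612e-02  1.10761405e-01  1.92209200e+00 -2.04509423e-05
  1.10870296e+00  1.65951090e+00] [-0.0698974   0.07219882  0.04183853] 97.39784002304077 0.00810385765964462
dish_middle 0.75 [18. 90.] [0.6604 0.1695 0.1338]
ball 0.61 [406. 238.] [ 0.5577 -0.0437  0.1338]
dish_end 0.58 [476. 224.] [ 0.5547 -0.1003  0.1128]
dipper_head 0.77 [118. 146.] [0.6282 0.1168 0.1448]
dipper_tail 0.74 [154. 326.] [0.5123 0.1215 0.1448]
now [0.5623 0.0348 0.1593] -94.08
row [-0.001  -0.0027 -0.0007] 0.0004
red_cup 0.64 [356. 319.] [ 0.6328 -0.2252  0.    ]
```

View pics/s9.png

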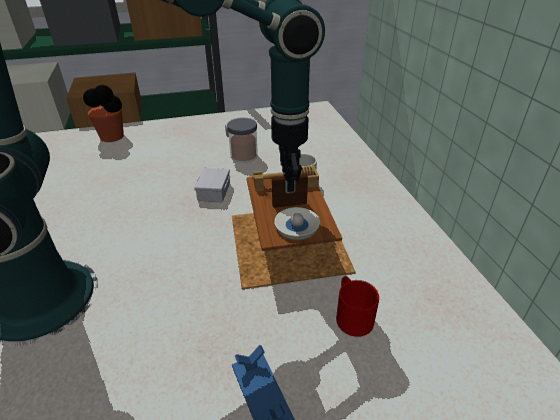

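The tray hangs level over the mat with its dish end towards the red cup's side, ball centred (298,220), dipper in its place. Handing in.

```bash
python3 -c "
from workcell import job
print(job.finish_job())"
```

```text
the job is handed in; nothing more can be done
None
```

I handed the job in at about 29 s: the dipper lies in its compartment, and the tray is held level about 10 cm above the mat, turned so its dish end points to the red cup's side, with the ball centred; the hand-in call returned no verdict.

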